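Open the bio caddy for the cook and ease its lid shut

ROBOT

A 6-joint arm with a two-finger parallel gripper is mounted at the origin on the work surface. World frame = base frame: x ahead of the robot, y to its left, z up, the work surface at z = 0. Lengths are in mm, angles in rad, forces in N, time in s.
With the tool pointing down it reaches from about 325 to 900 mm from the base axis. Payload 3.5 kg.
Tool frame: the origin (TCP) lies at the very end of the fingers, on their centre line; the grasp point (between the pads) lies 19 mm behind it; x points along the fingers, y is the direction in which the jaws open and shut, and the axes are right-handed (so a half turn about x gives the same grasp; the last joint's range is limited). The gripper opens to 85 mm and grips with 20 to 120 N. Pads are 22 mm wide; open, the fingers measure 114 mm over their backs; the gripper's body (76 mm by 85 mm) begins 54 mm behind the grasp point. The pads swing forward as they close: fully open they stand 13 mm farther back than shut.
Start: joints at [-1.388, 0.276, -0.026, 1.268, 0, 1.467], TCP at [176.191, -599.649, 231.313] pointing down, gripper open.
Joint ranges: [-3.12, 3.12], [-0.85, 1.88], [-1.08, 1.24], [-1.95, 2.15], [-1.57, 1.53], [-3.14, 3.14]. Speed limits (rad/s): [2.57, 2.57, 3.14, 3.14, 3.14, 3.14].

INTERFACE

Orientations are given as a unit quaternion [x, y, z, w].
In Python, from bench import r, imaging, nets gives the robot as it stands.
- The arm moves only by the tool carry_out, never from a script. Its argument "commands" is a list of rows, each an object with "slide": the shift along the world's x, y, z in m, a list of three; "turn": the turn about the world's z in rad. In form: [{"slide": [tx, ty, tz], "turn": turn}, ...]. A call has 1 to 20 rows; each row is the pose to reach, as a shift and turn from the pose measured when the call began; what a row does not reach only later rows make up. A row lasts 1/12 s, in which the tool goes at most 41.7 mm and 7.16 degrees, less where a joint would pass 70% of its speed; a pose out of reach is approached as far as the arm can. A call with a gripper value outside its range is refused whole. "claw" is the opening, from 0 (shut) to 1 (fully open), set as the call begins (left out, the last holds). The fingers move at their own pace and stop on an object; "newtons" is the grip in N (left out, the last holds). Time passes only in rows, so rows that repeat a pose let the fingers close. It gives the time, the measured TCP pose, the force and the opening at its end, in the units of the state.
- r.read_state(): the state, without advancing time (a new reading comes with each control period).
- imaging.get_image(name): name is "scene" or "top" or "wrist"; returns a dict with "img" (400x640x3 uint8, blue, green, red), "camera_matrix" (3x3 intrinsics, pixels), "distortion" ([k1, k2, p1, p2, k3] as OpenCV has them; the pictures are not rectified), "pose" (4x4, takes a point from camera to world coordinates); the wrist camera has in their place "tool_from_camera" (4x4, takes a point from camera to tool coordinates, whose origin is the TCP and whose axes are the tool frame's). Camera axes: x right, y up, looking along -z (the intrinsics and any distortion apply to the point x, -y, -z); pixel columns grow to the right and rows downward; lengths in mm; the calibration is good to about 2 mm. A picture is of the moment at which its call begins: read the wrist's pose just before it. There is no depth.
- r.sign_off(): hands the job in, once; it reports no verdict.
Trained networks look in the newest picture that a camera, given by its name, has taken for a name from the list of things; names that differ only in an ending like _2 or _b are one class to them, and where a whole thing is asked for, a point or a joint stands for the part that bears it (a point fixed in the world has none). Each returns a list of dicts, best first, with "p" (0 to 1); they miss things now and then, are a little off and sometimes report something else, mostly with a low value. They report only what shows in the picture. A call takes as long as a camera call.
- nets.trace(camera, name): "pixels" (400x640 bool, what is visible of it) and "pixel" ([column, row] in pixels, amid what is visible of it).
The state is a dict: "time": time; "joint_pos": joint angles; "qvel": joint speeds; "effort": joint torques, N m; "position": TCP position; "tcp_rot": TCP orientation; "contact_force": force on the tool from outside, world axes, zero at the start; "wrist_torque": the same for the moment, N m; "width": opening from 0.0 (shut) to 1.0 (fully open).
Only numpy, scipy, OpenCV 4.12 (cv2) and the standard library are available. Lean on these libraries where they do the work, as an engineer would, in place of code of your own. Each camera call takes 0.05 s, during which the arm holds its last target.

TASK

My hands are full of peelings: press down the lever pad of the bio caddy, the one with the slotted vent cover on its lid, until its lid is fully open, and keep it fully open for three seconds while I tip them in. Then let the lever come up slowly under your fingertips so that the lid eases shut without a slam, and take your hand away. Leave the other caddy shut and everything on the shelf standing where it is; nothing needs picking up.

Things in the scene. Friction and masses are not known exactly. Their poses are not given: they have to be found in the camera images.
- bio_caddy: The bio caddy: fixed aluminium waste caddy 200 mm deep (x), 170 wide (y), closed lid's top at 175 mm, with a raised vent cover (92 x 104 mm, five black slots, top at 188 mm) on the lid. Origin: centre of its underside; its -x axis points out of its front, where the lever is. The lid is hinged on the rear rim. The two caddies differ only in the vent cover and may stand left or right.
- bio_lever: The bio caddy's bent round-bar lever frame with its pad. Origin on its level pivot axis (along the caddy's y), 80 mm above the caddy's origin; push rods at the rear link it to the lid. Pressing the pad turns it 0.27 rad to a firm stop; that takes 1 to 10 N, most at the start. If let go, the lid's weight brings it back up and the lid slams.
- bio_pad (a point): Centre of the upper face of the bio caddy's press pad: flat rubber-faced plate 84 mm wide (caddy y), 46 deep (caddy x), 6 thick, tilted at most 0.15 rad. At rest 170 mm from the pivot axis along the caddy's -x (70 mm out from the front face) and 143 mm above the shelf. Pressed to the stop it is 48 mm lower and 10 mm further out, having turned about the pivot.
- bio_lid (a joint): Opening angle of the bio caddy's lid, rad: 0 shut, 1.22 fully open (lever on its stop). It follows the lever's angle in proportion, 4.5 times as far. Let go, it falls shut at well over 3 rad/s.
- plain_caddy: The other caddy, same size and build, but its lid is plain with no vent cover; closed lid's top at 175 mm. Not to be opened. Origin and axes as for the bio caddy.
- plain_lid (a joint): Opening angle of the plain caddy's lid, rad: 0 shut. To stay shut.
- board: Bystander: walnut chopping board 300 x 220 x 20 mm lying at the left. Origin at the centre of its underside.
- fork: Bystander: steel fork, about 190 mm long, lying on the board. Origin at its underside near mid-length.
- ramekin: Bystander: yellow ceramic ramekin, 84 mm across, 45 mm high, in front between the two lever pads. Origin at the centre of its underside.
- bowl: Bystander: grey silicone bowl, 150 mm across, 60 mm high, at the right. Origin at the centre of its underside.
- lunchbox: Bystander: white plastic lunch box with sliding lid, 120 x 175 x 60 mm, at the right. Origin at the centre of its underside.
- saltjar: Bystander: glass salt jar with wooden lid, 56 mm across, 85 mm high, between the caddies. Origin at the centre of its underside.
- spoon: Bystander: wooden spoon 200 mm long lying near the robot at the left, along y. Origin at its underside near mid-length.

How it is judged (in metres and radians):
On the way, in this order (a step that is already met when the one before it is completed fails the run):
1. the bio caddy's lid is held fully open (over 1.1 rad) by the fingers pressing its lever, for 2.5 s (value of joint bio_lid above 1.1 rad and contact force between the fingers and bio_lever above 0.5 N), for 2.5 s.
2. the lid comes down with the fingers still bearing on the lever (on the last part of its way, between 0.5 and 0.1 rad) (value of joint bio_lid between 0.1 and 0.5 rad and contact force between the fingers and bio_lever above 0.3 N), for 0.05 s.
At the end, for the whole second after the job is handed in: Both lids are shut (within 0.03 rad), the bio caddy's after being held fully open (within 0.12 rad) by its lever for 2.5 s and let down under the fingers, never faster than 1.8 rad/s; no bystander lies more than 20 mm from where it was (value of joint each of bio_lid, plain_lid below 0.03 rad and distance of each of board, fork, ramekin, bowl, lunchbox, saltjar, spoon from where it was at the start of the episode below 0.02 m); the robot touches nothing.
It fails at once if the bio caddy's lid swings down fast and slams (velocity of joint bio_lid below -1.8 rad/s).
It fails at once if the plain caddy is opened (value of joint plain_lid above 0.12 rad).
It fails at once if a bystander is pushed, lifted or carried off (distance of any of board, fork, ramekin, bowl, lunchbox, saltjar, spoon from where it was at the start of the episode above 0.03 m).
It also fails if it takes over 48 s, if anything falls off the work surface, if the arm or the gripper's body presses on something with over 40 N, if the wrist force passes 120 N, or if a joint passes its speed limit or range.

## Working session

There is one attempt and no reset: what is moved stays moved. The work goes in short steps, Python scripts to look and compute and a tool call to move; the robot and the scene stay as the last step left them, time stands still between calls to the robot, and variables do not carry over. Pictures are saved under pics/ and viewed, and the job is handed in when it is done.

Besides the shell and the picture viewer there is one more tool, called as name(argument=value, ...) on one line, values as JSON. carry_out: Moves the arm, as the interface text tells. Its arguments: {"type":"object","properties":{"commands":{"type":"array"},"claw":{"type":"number"},"newtons":{"type":"number"}},"required":["commands"]}

```bash
mkdir -p pics; ls; python3 - <<'E'
from bench import r, imaging, nets
import cv2
for c in ["scene","top"]:
    d=imaging.get_image(c); cv2.imwrite(f"pics/{c}0.png",d["img"])
    print(c,d["camera_matrix"],d["distortion"],d["pose"])
    for n in ["bio_caddy","bio_lever","bio_pad","plain_caddy"]:
        for t in nets.trace(c,n)[:3]: print(c,n,t["p"],t["pixel"],t["pixels"].sum())
print(r.read_state())
E
```

```text
pics
scene [[399.22624128   0.         321.29957164]
 [  0.         399.22624128 189.91226274]
 [  0.           0.           1.        ]] [-0.07363563  0.          0.          0.          0.        ] [[ 8.93411605e-01 -2.79532237e-01  3.51678024e-01  1.03682149e+03]
 [ 4.48890069e-01  5.86329529e-01 -6.74325878e-01 -8.83855787e+02]
 [-1.77033887e-02  7.60315337e-01  6.49312850e-01  9.66946777e+02]
 [ 0.00000000e+00  0.00000000e+00  0.00000000e+00  1.00000000e+00]]
scene bio_caddy 0.86 [350.1, 161.8] 4547
scene bio_lever 0.74 [311.4, 154.9] 525
scene bio_pad 0.64 [310.4, 151.6] 488
scene plain_caddy 0.71 [310.6, 235.4] 7078
top [[459.8163364    0.         322.86139945]
 [  0.         459.8163364  192.91867811]
 [  0.           0.           1.        ]] [-0.073496  0.        0.        0.        0.      ] [[ 1.67765687e-02  9.96534704e-01 -8.14685818e-02  4.66298486e+02]
 [-9.99775393e-01  1.77747264e-02  1.15422545e-02  7.23451105e+00]
 [ 1.29503389e-02  8.12566439e-02  9.96609074e-01  1.45185669e+03]
 [ 0.00000000e+00  0.00000000e+00  0.00000000e+00  1.00000000e+00]]
top bio_caddy 0.8
[... 185 characters left out ...]
addy 0.76 [380.0, 178.5] 6133
{'time': 0.5, 'joint_pos': array([-1.38839750e+00,  2.76399126e-01, -2.64310188e-02,  1.26796298e+00,
        4.16549993e-05,  1.46738675e+00]), 'qvel': array([-0.00075426, -0.00100128,  0.00189281, -0.0001832 , -0.00013162,
        0.00027202]), 'effort': array([-4.40328195e-04, -4.44992888e+01,  2.95206749e+01,  2.97190854e-03,
       -8.02149361e-05,  5.37872509e-06]), 'position': array([ 176.20406713, -599.64432221,  231.29919406]), 'tcp_rot': array([ 0.69991369,  0.1007044 , -0.69988417,  0.1007055 ]), 'contact_force': array([ 0.30576424,  0.51318204, -0.65456575]), 'wrist_torque': array([-0.00813136,  0.03801411, -0.01832571]), 'width': 0.9977918901912566}
```

View pics/scene0.png

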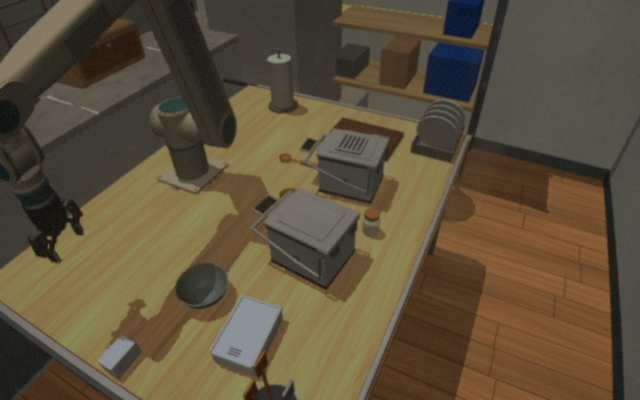

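View pics/top0.png

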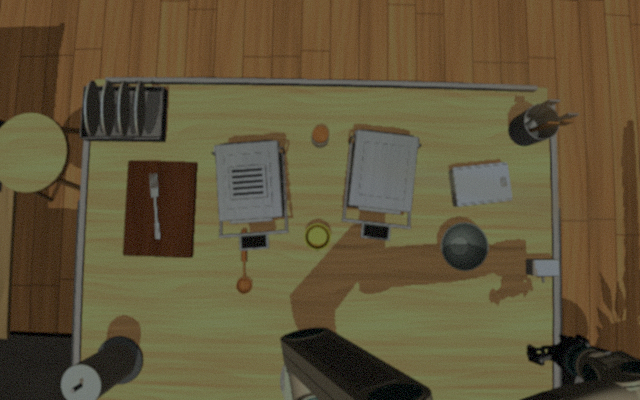

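The bio caddy with the slotted vent is the left one: top view about (248,185), with its black pad near (254,241). In the scene view the pad is near (309,145). The ramekin is at top (317,237). Next I'll zoom in and triangulate.

```bash
cat > h.py <<'E'
import numpy as np, cv2
from bench import r, imaging, nets
def ray(d,px):
    K=d["camera_matrix"];D=np.array(d["distortion"])
    u=cv2.undistortPoints(np.array([[px]],float),K,D)[0,0]
    P=d["pose"]; v=P[:3,:3]@np.array([u[0],-u[1],-1]); return P[:3,3],v/np.linalg.norm(v)
def onz(d,px,z):
    o,v=ray(d,px); return o+v*(z-o[2])/v[2]
def tri(a,b):
    (o1,v1),(o2,v2)=a,b
    s=np.linalg.lstsq(np.c_[v1,-v2],o2-o1,rcond=None)[0]
    p,q=o1+s[0]*v1,o2+s[1]*v2; return (p+q)/2,np.linalg.norm(p-q)
def proj(d,p):
    P=d["pose"]; c=P[:3,:3].T@(np.array(p)-P[:3,3]); c=np.array([c[0],-c[1],-c[2]])
    return cv2.projectPoints(c.reshape(1,1,3),np.zeros(3),np.zeros(3),d["camera_matrix"],np.array(d["distortion"]))[0][0,0]
E
python3 - <<'E'
from h import *
A=imaging.get_image("scene");B=imaging.get_image("top")
a=A["img"][120:190,270:400];b=B["img"][125:260,195:345]
cv2.imwrite("pics/a1.png",cv2.convertScaleAbs(cv2.resize(a,None,fx=6,fy=6,interpolation=2),alpha=1.6));cv2.imwrite("pics/b1.png",cv2.convertScaleAbs(cv2.resize(b,None,fx=4.4,fy=4.4,interpolation=2),alpha=1.6))
# dark pad
out=[]
for d,(x0,x1,y0,y1) in((A,(296,322,134,156)),(B,(236,274,230,252))):
    g=cv2.cvtColor(d["img"],6)[y0:y1,x0:x1]
    print(np.array(g))if d is A else None
    m=(g<45).astype(np.uint8);n,l,s,c=cv2.connectedComponentsWithStats(m)
    k=1+np.argmax(s[1:,4]);print(s[k],c[k]+[x0,y0]);out.append(c[k]+[x0,y0])
print(tri(ray(A,out[0]),ray(B,out[1])), onz(B,out[1],143),proj(A,onz(B,out[1],143)))
for n in ["ramekin","spoon"]:
    t=nets.trace("top",n)[0];print(n,t["p"],t["pixel"],onz(B,t["pixel"],20))
E
```

```text
[[125 122 124 121 122 122 122 122 120 120 121 124 125 128 127 126 127 122
  125 121 119 120 120 122 123 116]
 [123 123 120 122 120 122 121 122 119 119 119 124 124 126 127 127 125 123
  122 119 121 121 124 120 121 115]
 [119 120 123 125 123 121 119 118 121 122 121 125 124 122 123 126 121 122
  121 118 123 122 121 127 118 111]
 [120 124 122 120 121 119 120 123 120 123 116 113 105 109 113 115 118 118
  118 123 120 125 124 123 113 104]
 [121 122 124 121 120 120 122 121 121 118 112  94  76  86  90  97 100 112
  114 117 120 121 120 117 106  88]
 [121 122 123 123 122 122 121 121 120 114  96  71  51  50  56  64  79  87
   95 105 114 113 112 107  94  72]
 [120 125 123 120 121 121 123 123 119 102  75  50  39  35  40  46  47  51
   63  77  91 100  95  92  84  69]
 [120 121 121 121 120 123 124 121 110  85  59  37  40  39  37  41  38  42
   42  59  81  89  91  85  84  83]
 [122 123 122 125 122 124 119 113  95  68  46  44  32  40  38  42  37  39
   41  67  86  91  86  86  99  98]
 [122 124 124 124 122 122 115  97  70  47  37  38  37  40  38  35  37  46
   69  85  92  87  85  94 106 110]
 [124 126 
[... 982 characters left out ...]
20 117 116 119 122 120 122 121 116 108 107  97  87  89  98 117
  123 118 111 105 108 108 112 113]
 [123 122 116 120 121 119 122 120 121 122 122 122 114 101  87  94 110 121
  124 117  96  87  91  94  98 103]
 [121 120 120 118 123 123 123 121 123 125 122 116 109  95  92 108 118 125
  123 119  94  74  70  69  77  80]]
[ 7  6 12  9 61] [308.36065574 144.03278689]
[  6   5  24  13 251] [253.08366534 241.19123506]
(array([431.03970122, 186.77328158, 141.4105407 ]), np.float64(3.4642401071138718)) [432.55340819 187.4703401  143.        ] [309.262782   143.62628923]
ramekin 0.84 [315.6, 237.7] [443.61323566  10.83314621  20.        ]
spoon 0.62 [243.8, 281.3] [305.51304055 229.91422216  20.        ]
```

```bash
ls pics
```

```text
a1.png
b1.png
scene0.png
top0.png
```

View pics/a1.png

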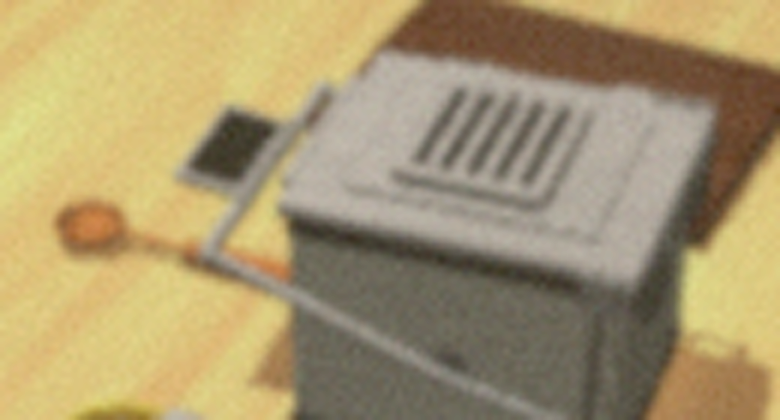

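View pics/b1.png

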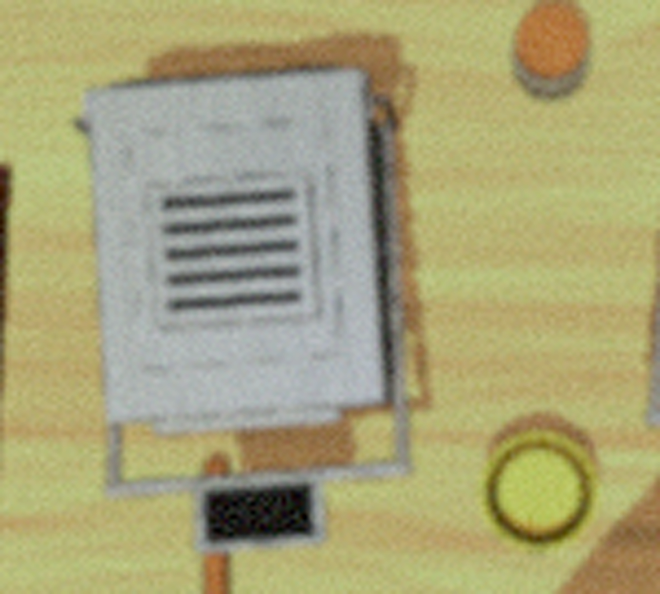

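```bash
python3 - <<'E'
from h import *
from scipy.spatial.transform import Rotation as R
print(R.from_quat(r.read_state()["tcp_rot"]).as_matrix().round(3))
B=imaging.get_image("top");A=imaging.get_image("scene")
f=lambda x,y:[195+x/4.4,125+y/4.4]
s=[onz(B,f(165,204),188),onz(B,f(293,193),188),onz(B,f(168,305),188),onz(B,f(300,296),188)]
for p in s:print(p.round(1))
y=(s[0]-s[1]+s[2]-s[3]);print("yaw",np.arctan2(-y[0],y[1]))
c=np.mean(s,0);yaw=np.arctan2(-y[0],y[1]);print("pad from vent",c-170*np.array([np.cos(yaw),np.sin(yaw),0]))
print("lid corners",[onz(B,f(*q),175).round(0) for q in((88,90),(362,70),(108,418),(388,402))])
g=[onz(B,f(*q),143).round(1) for q in((196,487),(322,480),(200,550),(325,542))];print(g,np.mean(g,0),proj(A,np.mean(g,0)))
h=lambda x,y:[270+x/6,120+y/6]
k=[h(228,103),h(177,178),h(225,190),h(280,118)];print(tri(ray(A,np.mean(k,0)),ray(B,proj(B,np.mean(g,0)))))
E
```

```text
[[-0.     0.282 -0.959]
 [-0.    -0.959 -0.282]
 [-1.     0.     0.   ]]
[625.  243.9 188. ]
[633.4 163.4 188. ]
[561.3 239.9 188. ]
[568.5 157.2 188. ]
yaw 0.09471652313873041
pad from vent [427.82444151 184.98532068 188.        ]
lid corners [array([699., 298., 175.]), array([715., 123., 175.]), array([490., 278., 175.]), array([503., 101., 175.])]
[array([447.4, 226.4, 143. ]), array([453.4, 145.2, 143. ]), array([407. , 222.6, 143. ]), array([413.7, 142.2, 143. ])] [430.375 184.1   143.   ] [308.31094463 143.94998181]
(array([429.59147757, 184.02336729, 140.30720672]), np.float64(1.6685652228218282))
```

Both views and the vent geometry agree: the pad centre is at about (429.5, 184, 142) and the caddy yaw is about 0.09 rad. I'll swing over with the gripper shut.

carry_out(commands=[{"slide":[0.02,0.02,0.01],"turn":0.07},{"slide":[0.04,0.05,0.02],"turn":0.14},{"slide":[0.06,0.08,0.03],"turn":0.21},{"slide":[0.08,0.11,0.03],"turn":0.28},{"slide":[0.1,0.14,0.03],"turn":0.35},{"slide":[0.12,0.17,0.03],"turn":0.42},{"slide":[0.14,0.2,0.03],"turn":0.49},{"slide":[0.16,0.23,0.03],"turn":0.56},{"slide":[0.18,0.26,0.03],"turn":0.63},{"slide":[0.2,0.29,0.03],"turn":0.7},{"slide":[0.21,0.325,0.03],"turn":0.77},{"slide":[0.22,0.36,0.03],"turn":0.84},{"slide":[0.23,0.395,0.03],"turn":0.91},{"slide":[0.24,0.43,0.03],"turn":0.98},{"slide":[0.245,0.465,0.03],"turn":1.05},{"slide":[0.25,0.5,0.03],"turn":1.12},{"slide":[0.25,0.535,0.03],"turn":1.19},{"slide":[0.25,0.57,0.03],"turn":1.26},{"slide":[0.25,0.605,0.03],"turn":1.33},{"slide":[0.25,0.64,0.03],"turn":1.38}], claw=0, newtons=40)

```text
time: 2.47
position: [425.9, 42.0, 261.7]
tcp_rot: [0.475, 0.524, -0.475, 0.524]
contact_force: [0.3, 0.1, -0.3]
width: 0.002
```

carry_out(commands=[{"slide":[0.0,0.035,0.0],"turn":0},{"slide":[0.0,0.07,0.0],"turn":0},{"slide":[0.0,0.105,0.0],"turn":0},{"slide":[0.001,0.141,0.0],"turn":0},{"slide":[0.001,0.141,-0.03],"turn":0},{"slide":[0.001,0.141,-0.06],"turn":0},{"slide":[0.001,0.141,-0.09],"turn":0},{"slide":[0.001,0.141,-0.09],"turn":0},{"slide":[0.001,0.141,-0.09],"turn":0}])

```text
time: 3.22
position: [425.2, 182.6, 170.5]
tcp_rot: [0.474, 0.524, -0.476, 0.523]
contact_force: [0.6, -0.0, 0.2]
width: -0.001
```

```bash
python3 - <<'E'
from h import *
s=r.read_state();print(s["time"],s["position"],s["joint_pos"].round(2),s["contact_force"])
A=imaging.get_image("scene");B=imaging.get_image("top")
print(proj(A,s["position"]))
a=A["img"][90:190,250:400];b=B["img"][125:300,195:345]
cv2.imwrite("pics/a2.png",cv2.convertScaleAbs(cv2.resize(a,None,fx=5,fy=5,interpolation=2),alpha=1.6))
E
```

```text
3.2167 [425.23460849 182.62110835 170.5183291 ] [ 0.27  0.03 -0.45  1.09 -0.    1.74] [ 0.64620398 -0.01792261  0.1578741 ]
[306.58475023 137.52071184]
```

View pics/a2.png

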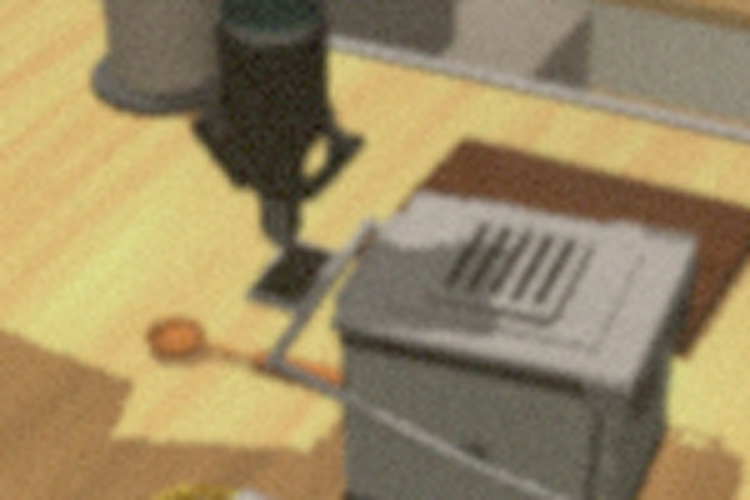

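The shut tip stands above the pad, at about (287,240) in this crop. The finger knuckles reach towards the lid, so I'll turn 90° for clearance and then come down.

carry_out(commands=[{"slide":[0.002,0.001,0],"turn":0.12},{"slide":[0.002,0.001,0],"turn":0.24},{"slide":[0.002,0.001,0],"turn":0.36},{"slide":[0.002,0.001,0],"turn":0.48},{"slide":[0.002,0.001,0],"turn":0.6},{"slide":[0.002,0.001,0],"turn":0.72},{"slide":[0.002,0.001,0],"turn":0.84},{"slide":[0.002,0.001,0],"turn":0.96},{"slide":[0.002,0.001,0],"turn":1.08},{"slide":[0.002,0.001,0],"turn":1.2},{"slide":[0.002,0.001,0],"turn":1.32},{"slide":[0.002,0.001,-0.01],"turn":1.44},{"slide":[0.002,0.001,-0.02],"turn":1.56},{"slide":[0.002,0.001,-0.025],"turn":1.57},{"slide":[0.002,0.001,-0.028],"turn":1.57},{"slide":[0.002,0.001,-0.031],"turn":1.57},{"slide":[0.002,0.001,-0.034],"turn":1.57},{"slide":[0.002,0.001,-0.034],"turn":1.57},{"slide":[0.002,0.001,-0.034],"turn":1.57}])

```text
time: 4.9
position: [430.7, 184.3, 140.8]
tcp_rot: [-0.032, 0.706, 0.035, 0.707]
contact_force: [-2.5, -0.9, 5.7]
width: -0.002
```

```bash
python3 - <<'E'
from h import *
s=r.read_state();print(s["time"],s["position"],s["joint_pos"].round(2),s["contact_force"])
A=imaging.get_image("scene")
a=A["img"][90:190,250:400]
cv2.imwrite("pics/a3.png",cv2.convertScaleAbs(cv2.resize(a,None,fx=5,fy=5,interpolation=2),alpha=1.6))
E
```

```text
4.9 [430.70453923 184.31388988 140.76146781] [ 0.26  0.07 -0.48  1.02  0.    0.17] [-2.48925833 -0.8701711   5.7259676 ]
```

View pics/a3.png

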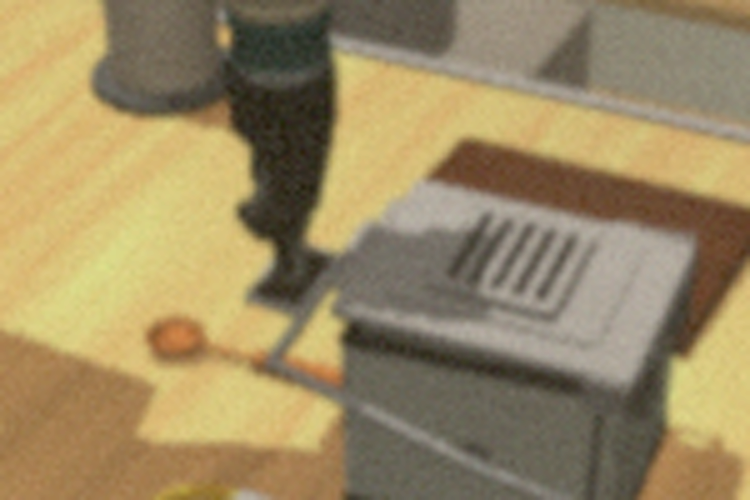

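Contact is made at z≈141 mm with about 6 N, on the pad centre. I'll press along the pad's arc.

carry_out(commands=[{"slide":[-0.001,0,-0.006],"turn":0},{"slide":[-0.0025,0,-0.0085],"turn":0},{"slide":[-0.0035,0,-0.011],"turn":0},{"slide":[-0.004,0,-0.014],"turn":0},{"slide":[-0.005,0,-0.017],"turn":0},{"slide":[-0.006,0,-0.02],"turn":0},{"slide":[-0.0065,-0.001,-0.023],"turn":0},{"slide":[-0.007,-0.001,-0.026],"turn":0},{"slide":[-0.0075,-0.001,-0.029],"turn":0},{"slide":[-0.008,-0.001,-0.032],"turn":0},{"slide":[-0.0085,-0.001,-0.035],"turn":0},{"slide":[-0.009,-0.001,-0.038],"turn":0},{"slide":[-0.0095,-0.001,-0.041],"turn":0},{"slide":[-0.0095,-0.001,-0.044],"turn":0},{"slide":[-0.01,-0.001,-0.047],"turn":0},{"slide":[-0.01,-0.001,-0.049],"turn":0},{"slide":[-0.01,-0.001,-0.051],"turn":0},{"slide":[-0.01,-0.001,-0.053],"turn":0},{"slide":[-0.01,-0.001,-0.055],"turn":0},{"slide":[-0.01,-0.001,-0.055],"turn":0}])

```text
time: 6.62
position: [421.8, 183.7, 93.9]
tcp_rot: [-0.033, 0.705, 0.035, 0.707]
contact_force: [-21.5, -6.3, 62.8]
width: 0.001
```

```bash
python3 - <<'E'
from h import *
s=r.read_state();print(s["time"],s["position"],s["joint_pos"].round(2),s["contact_force"],s["qvel"].round(3))
A=imaging.get_image("scene")
a=A["img"][70:190,250:400]
cv2.imwrite("pics/a4.png",cv2.convertScaleAbs(cv2.resize(a,None,fx=4.8,fy=4.8,interpolation=2),alpha=1.6))
E
```

```text
6.6167 [421.8065887  183.65535297  93.93921899] [ 0.27  0.1  -0.55  0.91  0.    0.17] [-21.53638208  -6.2996229   62.77537137] [ 0.    -0.002 -0.004 -0.005 -0.    -0.   ]
```

View pics/a4.png

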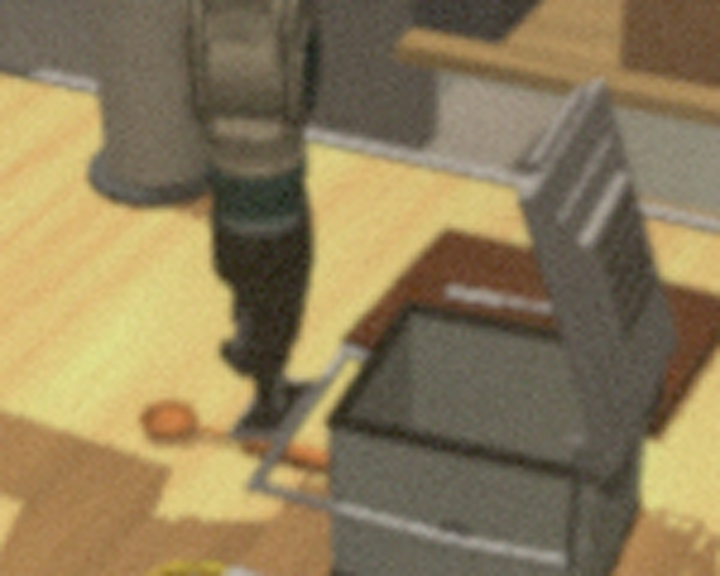

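The lid is fully open and on its stop. 63 N is more than needed, so I'll ease to about 20 N and hold.

carry_out(commands=[{"slide":[0,0,-0.006],"turn":0},{"slide":[0,0,-0.004],"turn":0},{"slide":[0,0,-0.003],"turn":0},{"slide":[0,0,-0.003],"turn":0},{"slide":[0,0,-0.003],"turn":0},{"slide":[0,0,-0.003],"turn":0},{"slide":[0,0,-0.003],"turn":0},{"slide":[0,0,-0.003],"turn":0},{"slide":[0,0,-0.003],"turn":0},{"slide":[0,0,-0.003],"turn":0},{"slide":[0,0,-0.003],"turn":0},{"slide":[0,0,-0.003],"turn":0},{"slide":[0,0,-0.003],"turn":0},{"slide":[0,0,-0.003],"turn":0},{"slide":[0,0,-0.003],"turn":0},{"slide":[0,0,-0.003],"turn":0},{"slide":[0,0,-0.003],"turn":0},{"slide":[0,0,-0.003],"turn":0},{"slide":[0,0,-0.003],"turn":0},{"slide":[0,0,-0.003],"turn":0}])

```text
time: 8.33
position: [421.7, 183.6, 94.6]
tcp_rot: [-0.033, 0.705, 0.035, 0.707]
contact_force: [-11.2, -3.0, 31.9]
width: 0.001
```

carry_out(commands=[{"slide":[0,0,-0.003],"turn":0},{"slide":[0,0,-0.003],"turn":0},{"slide":[0,0,-0.003],"turn":0},{"slide":[0,0,-0.003],"turn":0},{"slide":[0,0,-0.003],"turn":0},{"slide":[0,0,-0.003],"turn":0},{"slide":[0,0,-0.003],"turn":0},{"slide":[0,0,-0.003],"turn":0},{"slide":[0,0,-0.003],"turn":0},{"slide":[0,0,-0.003],"turn":0},{"slide":[0,0,-0.003],"turn":0},{"slide":[0,0,-0.003],"turn":0},{"slide":[0,0,-0.003],"turn":0},{"slide":[0,0,-0.003],"turn":0},{"slide":[0,0,-0.003],"turn":0},{"slide":[0,0,-0.003],"turn":0},{"slide":[0,0,-0.003],"turn":0},{"slide":[0,0,-0.003],"turn":0},{"slide":[0,0,-0.003],"turn":0},{"slide":[0,0,-0.003],"turn":0}])

```text
time: 10.0
position: [421.7, 183.6, 94.7]
tcp_rot: [-0.033, 0.705, 0.035, 0.707]
contact_force: [-9.8, -2.8, 28.6]
width: 0.003
```

carry_out(commands=[{"slide":[0,0,-0.002],"turn":0},{"slide":[0,0,-0.001],"turn":0},{"slide":[0,0,0],"turn":0},{"slide":[0,0,0.001],"turn":0},{"slide":[0,0,0.002],"turn":0},{"slide":[0,0,0.003],"turn":0},{"slide":[0,0,0.004],"turn":0},{"slide":[0,0,0.005],"turn":0},{"slide":[0,0,0.006],"turn":0},{"slide":[0.0005,0,0.007],"turn":0},{"slide":[0.0005,0,0.008],"turn":0},{"slide":[0.0005,0,0.009],"turn":0},{"slide":[0.001,0,0.01],"turn":0},{"slide":[0.001,0,0.011],"turn":0},{"slide":[0.001,0,0.012],"turn":0},{"slide":[0.0015,0,0.013],"turn":0},{"slide":[0.0015,0,0.014],"turn":0},{"slide":[0.002,0,0.015],"turn":0},{"slide":[0.002,0,0.016],"turn":0},{"slide":[0.002,0,0.017],"turn":0}])

```text
time: 11.67
position: [423.7, 183.7, 111.9]
tcp_rot: [-0.033, 0.705, 0.035, 0.707]
contact_force: [-0.6, 1.7, 3.0]
width: 0.003
```

carry_out(commands=[{"slide":[0,0,0.0005],"turn":0},{"slide":[0.0005,0,0.0015],"turn":0},{"slide":[0.0005,0,0.0025],"turn":0},{"slide":[0.001,0,0.0035],"turn":0},{"slide":[0.001,0,0.0045],"turn":0},{"slide":[0.001,0,0.0055],"turn":0},{"slide":[0.0015,0,0.0065],"turn":0},{"slide":[0.0015,0,0.0075],"turn":0},{"slide":[0.002,0,0.0085],"turn":0},{"slide":[0.002,0,0.0095],"turn":0},{"slide":[0.0025,0,0.0105],"turn":0},{"slide":[0.0025,0,0.0115],"turn":0},{"slide":[0.003,0,0.0125],"turn":0},{"slide":[0.003,0,0.0135],"turn":0},{"slide":[0.0035,0,0.0145],"turn":0},{"slide":[0.0035,0,0.0155],"turn":0},{"slide":[0.004,0,0.0165],"turn":0},{"slide":[0.0045,0,0.0175],"turn":0},{"slide":[0.0045,0,0.0185],"turn":0},{"slide":[0.005,0,0.0195],"turn":0}])

```text
time: 13.33
position: [428.4, 184.1, 131.6]
tcp_rot: [-0.033, 0.706, 0.035, 0.707]
contact_force: [-4.0, 2.2, 6.5]
width: -0.006
```

carry_out(commands=[{"slide":[0,0,0.0002],"turn":0},{"slide":[0.0002,0,0.0007],"turn":0},{"slide":[0.0005,0,0.0014],"turn":0},{"slide":[0.0008,0,0.0021],"turn":0},{"slide":[0.001,0,0.0028],"turn":0},{"slide":[0.001,0,0.0035],"turn":0},{"slide":[0.0015,0,0.0042],"turn":0},{"slide":[0.0015,0,0.0049],"turn":0},{"slide":[0.002,0,0.0056],"turn":0},{"slide":[0.002,0,0.0063],"turn":0},{"slide":[0.0025,0,0.007],"turn":0},{"slide":[0.0025,0,0.0077],"turn":0},{"slide":[0.003,0,0.0084],"turn":0},{"slide":[0.003,0,0.0091],"turn":0},{"slide":[0.003,0,0.0098],"turn":0},{"slide":[0.003,0,0.0105],"turn":0},{"slide":[0.003,0,0.0112],"turn":0},{"slide":[0.003,0,0.0119],"turn":0},{"slide":[0.003,0,0.0126],"turn":0},{"slide":[0.003,0,0.0133],"turn":0}])

```text
time: 15.0
position: [430.9, 183.6, 144.2]
tcp_rot: [-0.033, 0.706, 0.035, 0.707]
contact_force: [0.1, 1.4, -0.3]
width: -0.003
```

Contact has ended, so the lid should be shut. I'll rise clear and then look.

carry_out(commands=[{"slide":[0,0,0.003],"turn":0},{"slide":[0,0,0.01],"turn":0},{"slide":[-0.01,0,0.03],"turn":0},{"slide":[-0.02,0,0.06],"turn":0},{"slide":[-0.03,0,0.09],"turn":0},{"slide":[-0.03,0,0.12],"turn":0},{"slide":[-0.03,0,0.14],"turn":0},{"slide":[-0.03,0,0.14],"turn":0},{"slide":[-0.03,0,0.14],"turn":0},{"slide":[-0.03,0,0.14],"turn":0}])

```text
time: 15.83
position: [400.5, 183.4, 283.8]
tcp_rot: [-0.033, 0.706, 0.035, 0.706]
contact_force: [-0.8, -0.0, -0.2]
width: -0.001
```

```bash
python3 - <<'E'
from h import *
s=r.read_state();print(s["time"],s["position"],s["contact_force"],s["qvel"].round(3))
for c in ("scene","top"):
    d=imaging.get_image(c)["img"]; o=cv2.imread(f"pics/{c}0.png")
    cv2.imwrite(f"pics/{c}5.png",cv2.convertScaleAbs(d,alpha=1.5))
    if c=="scene": cv2.imwrite("pics/a5.png",cv2.convertScaleAbs(np.vstack([cv2.resize(x[100:200,270:400],None,fx=3,fy=3) for x in(o,d)]),alpha=1.6))
B=imaging.get_image("top")
for n in ["ramekin","spoon","saltjar","bowl","lunchbox"]:
    t=nets.trace("top",n)
    if t: print(n,t[0]["p"],t[0]["pixel"])
E
```

```text
15.8333 [400.54008099 183.39698441 283.80027986] [-0.79300371 -0.03161146 -0.19984677] [-0.001  0.013 -0.026 -0.     0.     0.001]
ramekin 0.96 [316.5, 238.7]
spoon 0.17 [250.9, 181.3]
saltjar 0.51 [322.4, 138.9]
bowl 0.76 [464.0, 245.9]
lunchbox 0.94 [478.6, 186.6]
```

View pics/a5.png

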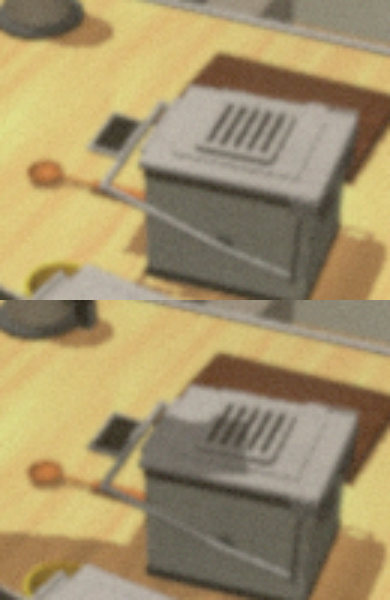

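View pics/top5.png

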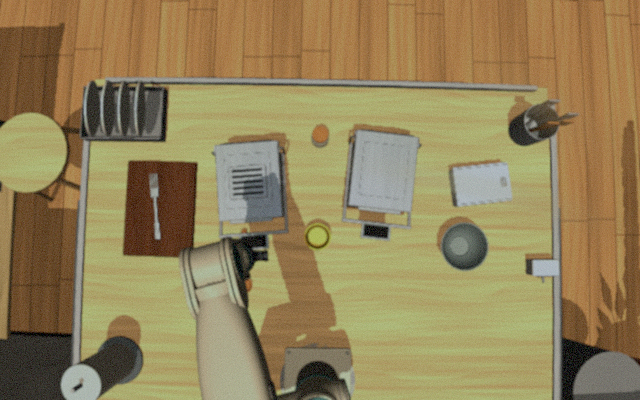

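Compared before and after, the bio lid is shut and its lever is back at rest. The spoon is unmoved in the scene view (45,173 in both halves). In the top view everything else stands where it was, and the gripper is clear.

```bash
python3 -c "
from bench import r
print(r.sign_off())"
```

```text
the job is handed in; nothing more can be done
None
```

The bio caddy's lid was opened fully, held open for a little over three seconds, and eased shut under the fingertips. I then took the hand away and handed the job in at about 16 s.

- **Finding the pad:** the bio caddy is the left one. Two camera views and the vent cover's position put its pad centre at about (430, 184, 141) mm.
- **Opening and holding:** I pressed with the fingers shut, down to the stop at z ≈ 94 mm. The picture showed the lid fully open, and I held it there for about 3.4 s. The force peaked at about 63 N against the stop, more than needed, and I eased it to about 30 N.
- **Closing:** I let the lever up over about 5 s, which should keep the lid near 0.3–0.4 rad/s. The fingers still read 3 N at z = 112 mm and 6.5 N at z = 132 mm.
- **Last checks:** the pictures show both lids shut, the lever at rest, and everything on the shelf where it was, with the gripper about 14 cm above the pad. One network reading disagreed: with the arm over the spoon in the top view, it gave a wrong spoon position (p 0.17). The scene view shows the spoon unmoved.

I could not read the lid angle or its speed directly, so those come from the lever heights and pictures.

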